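# Stamp a weld test coupon

### The job

Mark the steel weld coupon in the stamping press: lay the oblong coupon flat in the pocket of the pulled-out slide, push the slide fully home under the press, then press the leaning black plunger head down to its stop and let it spring back. Leave the coupon in the press with the slide home, and leave the other things on the bench where they are.

Things in the scene. Friction and masses are not known exactly. Their poses are not given: they have to be found in the camera images.
- coupon: The weld coupon: loose plain steel flat bar, oblong, 30 (its x) x 80 (its y) x 12 mm thick, about 0.22 kg, lying flat on the bench left or right of the press. Origin: centre of its underside; z up. (The square plate is not the coupon.)
- coupon_mid (a point): Centre of the coupon's volume, 6 mm above its underside; same axes as the coupon.
- press: Stamping press fixed to the bench; its place and yaw vary. Origin on the bench under the housing's middle; x points away from its front (operator side), y along the slide's way out. Base x -65 to 65, y -75 to 225, bed top at 20 mm. Grey housing x -61 to 61, y -45 to 45, top at 140 mm, with a tunnel along y (82 mm wide, roof at 60 mm). A 46 mm sleeve for the plunger leans from its top.
- slide (a joint): How far the slide stands out of its home position, m: 0 fully home (hard stop, pocket centred under the housing), up to 0.15; at the start 0.125 to 0.145. Stiff friction of about 2.5 N, stays where it is left.
- pocket (a point): Centre of the floor of the slide's pocket, 30 mm above the bench; axes as the press. The slide is a plate 70 mm wide (x), from y -55 to 125 of here. Steel lips 7 mm high and 5 to 6 mm thick bound the pocket: 38 mm (x) by 88 mm (y) inside, for the coupon lying along y; its long sides have no lip over the middle 54 mm, leaving room for fingers.
- tab (a point): Middle of the outer (+y) face of the slide's upright push tab: steel, 50 mm wide (x), 10 mm thick (y), 45 mm high above the slide's plate; this point is 22.5 mm below its top edge, 52.5 mm above the bench and 125 mm from the pocket's centre. Push it toward the press's -y to send the slide home.
- plunger_top (a point): Centre of the flat top of the plunger's head, moves with it. z points out of the plunger along its axis (up and leaning 35 deg to the press's front); press along -z. Black round head 44 mm in diameter (flat part 36 mm), 14 mm thick; in rest its top centre is at x -77, z 201 mm of the press.
- plunger (a joint): How far the plunger is pressed, m: 0 up, 0.018 at its hard stop. Spring: about 5 N at the top, 14 N at the stop; it springs back by itself.
- offcut: Bystander: square steel plate 55 x 55 x 12 mm, lying flat on the other side of the press from the coupon. Origin centre of underside.
- pipe: Bystander: short pipe offcut standing on end, 48 mm across, 45 mm high. Origin centre of underside.
- tape: Bystander: tape measure standing on edge, 75 x 34 x 62 mm high. Origin centre of underside.
- wrench: Bystander: steel spanner 170 mm long lying flat behind the press. Origin under its middle; x along its length.
- lamp (a point): Middle of the lower front edge of the press's lamp, a fixed slab on two posts above the press (press x -65 to 45, y -50 to 50, z 326 to 344 mm). It blocks a vertical tool above the plunger: press the plunger with the tool leaning as the plunger does.
Mind the look-alikes: they are no part of the job. What is shaped like the coupon but pink, purple or yellow is not meant.

How it is judged:
On the way, in this order (a step that is already met when the one before it is completed fails the run):
1. the coupon lies flat in the slide's pocket and is let go (x of coupon_mid in the frame of pocket between -0.007 and 0.007 m and y of coupon_mid in the frame of pocket between -0.007 and 0.007 m and z of coupon_mid in the frame of pocket between 0.003 and 0.009 m and angle between the y axis of coupon_mid and the y axis of pocket, either way round below 0.25 rad and angle between the z axis of coupon_mid and the z axis of pocket, either way round below 0.08 rad and contact force between the fingers and coupon below 0.1 N), for 0.2 s.
2. the slide is fully home with the coupon in its pocket (x of coupon_mid in the frame of pocket between -0.007 and 0.007 m and y of coupon_mid in the frame of pocket between -0.007 and 0.007 m and z of coupon_mid in the frame of pocket between 0.003 and 0.009 m and angle between the y axis of coupon_mid and the y axis of pocket, either way round below 0.25 rad and angle between the z axis of coupon_mid and the z axis of pocket, either way round below 0.08 rad and value of joint slide below 0.004 m), for 0.1 s.
3. the plunger is pressed to its stop over the coupon (all of step 2 and value of joint plunger above 0.0162 m), for 0.1 s.
At the end, for the whole second after the job is handed in: After the plunger was pressed to within 1.8 mm of its stop with the coupon in place: the plunger is back up (within 2 mm), the slide is home within 4 mm, and the coupon rests flat in the pocket, its centre within 7 mm of the pocket's centre in x and in y, its length along the pocket within 0.25 rad (all of step 2 and value of joint plunger below 0.002 m and linear speed of coupon below 0.02 m/s); the robot touches nothing.
It fails at once if a bystander is moved more than 30 mm (distance of any of offcut, pipe, tape, wrench from where it was at the start of the episode above 0.03 m).
It also fails if it takes over 72 s, if anything falls off the work surface, if the arm or the gripper's body presses on something with over 40 N, if the wrist force passes 120 N, or if a joint passes its speed limit or range.

### The arm

A 6-joint arm with a two-finger parallel gripper is mounted at the origin on the work surface. World frame = base frame: x ahead of the robot, y to its left, z up, the work surface at z = 0. Lengths are in m, angles in rad, forces in N, time in s.
With the tool pointing down it reaches from about 0.3 to 0.75 m from the base axis. Payload 8.5 kg.
Tool frame: the origin (TCP) lies at the centre of the arm's flange, where the gripper is bolted on; the fingertips stand 173 mm ahead of it and the grasp point (between the pads) lies 155 mm ahead of it; z points along the fingers, y is the line along which they close (so a half turn about z gives the same grasp; the last joint's range is limited). The gripper opens to 85 mm and grips with 20 to 120 N. Pads are 22 mm wide; open, the fingers measure 114 mm over their backs; the gripper's body (76 mm by 85 mm) begins 54 mm behind the grasp point. The pads swing forward as they close: fully open they stand 13 mm farther back than shut.
Start: joints at [1.107, 0.381, 1.297, -0, 1.464, -0.215], TCP at [0.135, 0.533, 0.405] pointing down, gripper open.
Joint ranges: [-3.11, 3.11], [-0.89, 2.33], [0.22, 2.48], [-1.42, 4.56], [0.17, 2.85], [-2.88, 2.88]. Speed limits (rad/s): [2.39, 2.39, 3.14, 3.14, 3.14, 3.14].

### API

Orientations are given as a 3x3 rotation matrix whose columns are the frame's x, y, z axes.
In Python, from bench import r gives the robot as it stands.
- The arm moves only by the shell command python3 -m pendant 'ROWS' [OPENING] [FORCE]. ROWS is text: rows parted by semicolons, each of 6 numbers parted by spaces: the shift along the world's x, y, z in units of 0.25 m (1.0 is 0.25 m), then the turn, a rotation vector about the world's x, y, z in units of 60 degrees (1.0 is 60 degrees). A call has 1 to 10 rows; each row is the pose to reach, as a shift and turn from the pose commanded when the call began; what a row does not reach only later rows make up. A row lasts 1/8 s, in which the tool goes at most 62.5 mm and 10.7 degrees, less where a joint would pass 70% of its speed; a pose out of reach is approached as far as the arm can. A call with a number of a shift or a turn outside -1 to 1 is refused whole. A call with a gripper value outside its range is refused whole. OPENING is the closure in counts, from 0 (fully open) to 255 (shut), set as the call begins (- or left out, the last holds). The fingers move at their own pace and stop on an object; FORCE is the grip in N (left out, the last holds). Time passes only in rows, so rows that repeat a pose let the fingers close. It gives the time, the measured TCP pose, the force, the opening and the grip force at its end, in the units of the state.
- r.get_state(): the state, without advancing time (a new reading comes with each control period).
- r.snapshot(name): name is "side" or "top"; returns a dict with "pixels" (480x640x3 uint8, red, green, blue), "fx", "fy", "cx", "cy" (pixels), "k1" (the pictures are not rectified: a ray, as slopes to the right and down, at radius r is drawn at 1 + k1 r^2 times it, then the intrinsics apply), "T" (4x4, takes a point from camera to world coordinates). Camera axes: x right, y down, z forward; pixel columns grow to the right and rows downward; lengths in m; the calibration is good to about 2 mm. A picture is of the moment at which its call begins. There is no depth.
- r.sign_off(): hands the job in; it is judged then, once.
Trained networks look in a picture, given as the dict that the camera call returned (one of the last four; its "shot" number tells which), for a name from the list of things; names that differ only in an ending like _2 or _b are one class to them, and where a whole thing is asked for, a point or a joint stands for the part that bears it (a point fixed in the world has none). Each returns a list of dicts, best first, with "confidence" (0 to 1); they miss things now and then, are a little off and sometimes report something else, mostly with a low value. They report only what shows in the picture. A call takes as long as a camera call. They do not tell look-alikes from the thing itself.
- r.search_frame(picture, thing): "location" ([x, y, z] in m, in world coordinates, good to about 4 mm: the middle of the surface that is visible of it).
- r.trace(picture, thing): "mask" (480x640 bool, what is visible of it).
- r.tip_of(picture, thing): "location" ([x, y, z] in m, in world coordinates, good to about 4 mm: a listed point, or the origin of a listed thing).
The state is a dict: "time_s": time; "q": joint angles; "qvel": joint speeds; "effort": joint torques, N m; "position": TCP position; "orientation": TCP orientation; "wrist_force": force on the tool from outside, world axes, zero at the start; "moment": the same for the moment, N m; "grip_width": finger opening in m; "grip_force": force on a finger pad.
Only numpy, scipy, OpenCV 4.12 (cv2) and the standard library are available. Lean on these libraries where they do the work, as an engineer would, in place of code of your own. Each camera call takes 0.05 s, during which the arm holds its last target. There are 200 camera calls.

## Working session

There is one attempt and no reset: what is moved stays moved. The work goes in short steps, Python scripts to look and compute and a shell command to move; the robot and the scene stay as the last step left them, time stands still between calls to the robot, and variables do not carry over. Pictures are saved under pics/ and viewed, at most 10 in all, crops included, and the job is handed in when it is done.

```bash
mkdir -p pics; ls; python3 - <<'E'
from bench import r
import cv2,numpy as np
for n in("top","side"):
    p=r.snapshot(n); cv2.imwrite(f"pics/{n}0.png",p["pixels"][:,:,::-1])
    print(n,p["fx"],p["cx"],p["cy"],p["k1"],np.round(p["T"],3).tolist())
    for t in("coupon","press","pocket","tab","plunger_top","offcut","pipe","tape","wrench","lamp"):
        for f in("tip_of",):
            print(t,[(np.round(d["location"],3).tolist(),round(d["confidence"],2)) for d in getattr(r,f)(p,t)[:3]])
E
```

```text
pics
top 570.4454879273741 311.71095029281116 235.8394673397326 0.052284333327131345 [[-0.016, -0.988, 0.151, 0.326], [-1.0, 0.016, 0.001, -0.069], [-0.003, -0.151, -0.989, 1.606], [0.0, 0.0, 0.0, 1.0]]
coupon [([0.498, -0.476, -0.003], 0.85), ([0.451, -0.36, 0.001], 0.63), ([0.334, -0.38, -0.001], 0.61)]
press [([0.584, -0.115, -0.003], 0.71)]
pocket [([0.549, 0.019, 0.032], 0.74)]
tab [([0.518, 0.145, 0.053], 0.73)]
plunger_top [([0.453, 0.294, -0.005], 0.72), ([0.509, -0.135, 0.201], 0.5)]
offcut [([0.451, 0.294, -0.003], 0.93), ([0.454, -0.366, 0.007], 0.45)]
pipe [([0.406, -0.145, 0.002], 0.46)]
tape [([0.715, 0.289, 0.001], 0.56), ([0.707, -0.274, -0.003], 0.5), ([0.449, -0.366, 0.01], 0.36)]
wrench [([0.706, -0.274, -0.001], 0.98)]
lamp [([0.52, -0.131, 0.325], 0.92)]
side 482.02967650913405 316.4836272484682 247.5553163032285 -0.06978487815648036 [[0.965, -0.2, 0.167, 0.375], [-0.261, -0.716, 0.647, -0.731], [-0.01, -0.668, -0.744, 0.97], [0.0, 0.0, 0.0, 1.0]]
coupon [([0.566, -0.367, 0.002], 0.96), ([0.448, -0.363, 0.001], 0.83), ([0.332, -0.38, 0.002], 0.6)]
press [([0.582, -0.115, 0.0], 0.67)]
pocket [([0.546, 0.024, 0.031], 0.79)]
tab [([0.518, 0.141, 0.051], 0.61)]
plunger_top [([0.508, -0.134, 0.199], 0.6)]
offcut [([0.45, 0.296, 0.004], 0.52)]
pipe [([0.406, -0.142, -0.001], 0.56)]
tape [([0.714, 0.288, 0.0], 0.61)]
wrench [([0.704, -0.276, 0.0], 0.73)]
lamp [([0.516, -0.13, 0.331], 0.78), ([0.506, -0.132, 0.204], 0.21)]
```

View pics/side0.png

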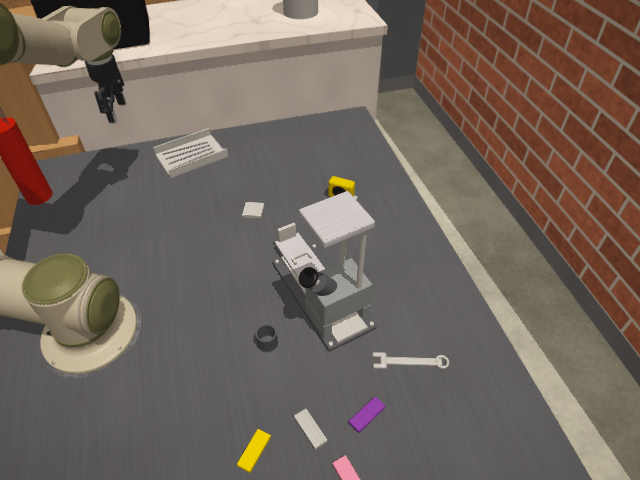

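View pics/top0.png

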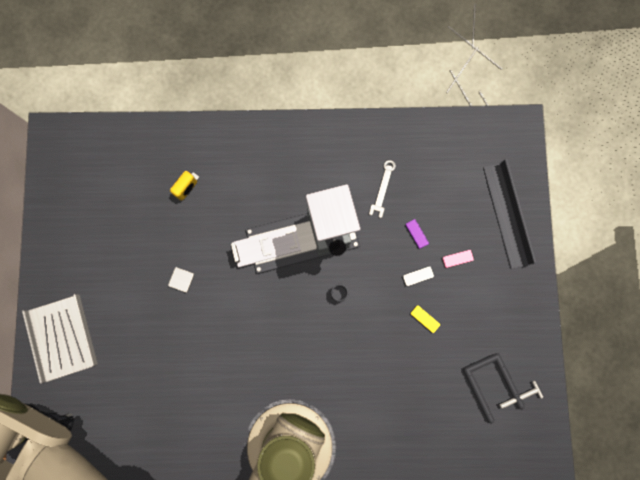

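The top picture shows four coupon-shaped pieces: plain grey (418,276), purple (417,234), pink (458,258) and yellow (425,319). In the side picture the grey one is at (310,428). Only the grey one is plain steel, so it is the coupon. The white square at (181,279) is the offcut. I'll confirm with one enlarged crop and measure.

```bash
cat > h.py <<'E'
from bench import r
import cv2,numpy as np
def ray(p,uv):
    a=((np.atleast_2d(uv)-[p["cx"],p["cy"]])/[p["fx"],p["fy"]]).astype(float)
    b=a.copy()
    for _ in range(20): b=a/(1+p["k1"]*(b**2).sum(1,keepdims=True))
    return np.c_[b,np.ones(len(b))]@p["T"][:3,:3].T
def onz(p,uv,z):
    d=ray(p,uv);o=p["T"][:3,3]
    return o+d*((z-o[2])/d[:,2:])
def box(p,mask,z):
    """min-area rectangle on plane z of the mask: centre, sides, angle of long side (deg)"""
    v,u=np.nonzero(mask); w=onz(p,np.c_[u,v],z)[:,:2]
    (c,s,a)=cv2.minAreaRect((w*1000).astype(np.float32))
    if s[0]<s[1]: s=s[::-1];a+=90
    return np.round(np.array(c)/1000,4),np.round(s,1),round((a+90)%180-90,1), w.mean(0).round(4)
E
python3 - <<'E'
from h import *
for n,(u,v) in(("top",(418,276)),("side",(310,428))):
    p=r.snapshot(n); im=p["pixels"]
    g=im.astype(int); m=((g.min(2)>130)&(g.max(2)-g.min(2)<40)).astype(np.uint8)
    k,l=cv2.connectedComponents(m); 
    print(n,im[v,u],box(p,l==l[v,u],.012),(l==l[v,u]).sum())
    for d in r.trace(p,"slide")[:1]+r.trace(p,"tab")[:1]: print("slide",box(p,d["mask"],.035),d["confidence"])
    for d in r.trace(p,"coupon")[:4]: print("coup",box(p,d["mask"],.012),round(d["confidence"],2))
    if n=="side": 
        c1=cv2.resize(im[370:480,210:410],(800,440),interpolation=2); 
        cv2.imwrite("pics/c1.png",c1[:,:,::-1])
        cv2.imwrite("pics/c2.png",cv2.resize(im[190:350,240:400],(640,600),interpolation=2)[:,:,::-1])
print({k:np.round(v,3).tolist() for k,v in r.get_state().items()})
E
```

```text
top [253 252 249] (array([ 0.4519, -0.3639]), array([83.5, 34.3]), -71.5, array([ 0.4519, -0.364 ])) 369
slide (array([0.5398, 0.0604]), array([183.6,  74.1]), -75.9, array([0.539, 0.059])) 0.91
slide (array([0.5391, 0.0602]), array([183. ,  71.6]), -76.7, array([0.5392, 0.0598])) 0.88
coup (array([ 0.4995, -0.4759]), array([81.9, 30.9]), -74.9, array([ 0.4995, -0.4761])) 0.88
coup (array([ 0.4523, -0.3622]), array([80.5, 29.7]), -72.5, array([ 0.4527, -0.3629])) 0.79
coup (array([ 0.572 , -0.3636]), array([79.4, 32.5]), 26.4, array([ 0.5728, -0.3633])) 0.58
coup (array([0.5425, 0.0614]), array([187.8,  74.1]), -75.8, array([0.5426, 0.0614])) 0.46
side [200 193 182] (array([ 0.4498, -0.364 ]), array([80.9, 29.7]), -71.5, array([ 0.4499, -0.3646])) 575
slide (array([0.529 , 0.0922]), array([186. ,  74.5]), -78.4, array([0.5308, 0.0915])) 0.72
slide (array([0.5279, 0.0907]), array([184. ,  74.1]), -77.8, array([0.5296, 0.0897])) 0.68
coup (array([ 0.3325, -0.3797]), array([83.2, 34.6]), 48.5, array([ 0.3321, -0.3796])) 0.91
coup (array([ 0.4921, -0.4625]), array([51.5, 32.9]), -80.2, array([ 0.4931, -0.4599])) 0.81
coup (array([ 0.4494, -0.366 ]), array([79.5, 29.4]), -71.5, array([ 0.4499, -0.3672])) 0.76
coup (array([ 0.5685, -0.3683]), array([79.4, 30.7]), 25.4, array([ 0.5678, -0.3684])) 0.59
{'time_s': 1.5, 'q': [1.107, 0.381, 1.297, 0.0, 1.464, -0.215], 'qvel': [0.001, -0.001, 0.002, -0.0, -0.001, 0.0], 'effort': [0.001, -44.833, -23.146, -0.0, 0.001, 0.0], 'position': [0.135, 0.533, 0.405], 'orientation': [[-0.969, 0.246, -0.0], [0.246, 0.969, -0.0], [0.0, -0.0, -1.0]], 'wrist_force': [-0.211, 0.332, -0.214], 'moment': [0.02, 0.026, -0.024], 'grip_force': 0.0, 'grip_width': 0.086}
```

View pics/c1.png

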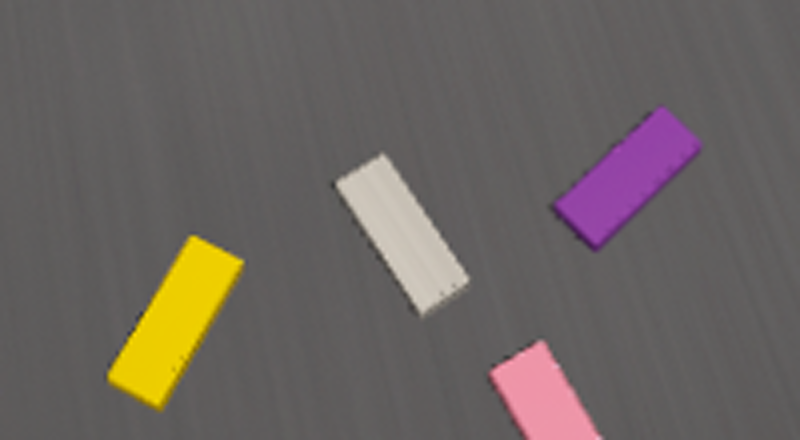

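View pics/c2.png

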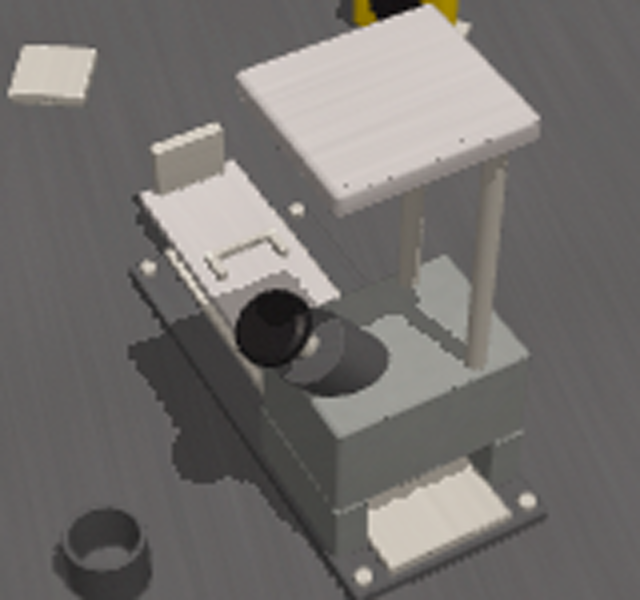

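The crop shows the grey bar at crop (400,235), the only steel-coloured oblong, lying along -71.5°. The second crop shows the slide out toward +y, the lips near crop (245,255), and the tab at (188,158). I'll start moving toward the coupon.

```bash
python3 - <<'E'
from h import *
from scipy.optimize import least_squares
obs=[]
for n in("top","side"):
    p=r.snapshot(n)
    for t,lo in(("press",(0,0)),("pocket",None),("tab",None),("plunger_top",(-.077,0)),("lamp",(-.065,0))):
        for d in r.tip_of(p,t):
            l=d["location"]
            if t=="plunger_top" and l[2]<.15 or t=="lamp" and l[2]<.3 or d["confidence"]<.4: continue
            obs.append((t,lo,l)); break
def f(v,full=False):
    x,y,a,s=v;R=np.array([[np.cos(a),-np.sin(a)],[np.sin(a),np.cos(a)]])
    return np.concatenate([[x,y]+R@np.array(lo if lo else (0,s+(.125 if t=="tab" else 0)))-l[:2] for t,lo,l in obs])
q=least_squares(f,[.58,-.11,.24,.14],loss="soft_l1",f_scale=.003)
print(q.x,np.degrees(q.x[2]));print((f(q.x).reshape(-1,2)*1000).round(1).tolist())
x,y,a,s=q.x;print("pocket",x-np.sin(a)*s,y+np.cos(a)*s)
E
python3 -m pendant '0.58 -0.93 0 0 0 -0.5; 0.58 -0.93 0 0 0 -0.5; 0.58 -0.93 0 0 0 -0.5; 0.58 -0.93 0 0 0 -0.5; 0.58 -0.93 0 0 0 -0.5' 90 40
python3 -m pendant '0.44 -0.96 0 0 0 -0.455; 0.44 -0.96 0 0 0 -0.455; 0.44 -0.96 0 0 0 -0.455; 0.44 -0.96 0 0 0 -0.455; 0.44 -0.96 0 0 0 -0.455'
python3 -m pendant '0.12 -1 0 0 0 0; 0.12 -1 0 0 0 0; 0.12 -1 0 0 0 0; 0.12 -1 0 0 0 0; 0.12 -1 0 0 0 0'
```

```text
[ 0.58181078 -0.11445328  0.23588834  0.14099367] 13.515406406516341
[[-1.0, -1.0], [2.8, 3.9], [-2.5, -4.3], [-1.6, -0.2], [-1.6, -0.7], [0.1, -1.1], [1.4, -1.4], [-0.3, 1.9], [1.2, 2.1], [1.5, 1.0]]
pocket 0.5488595941747488 0.0226358702401961
time_s: 2.72
position: [0.2814, 0.2984, 0.405]
orientation: [[-0.714, 0.7, 0.001], [0.7, 0.714, -0.0], [-0.0, 0.0, -1.0]]
wrist_force: [0.7, 0.4, 0.5]
grip_width: 0.0553
grip_force: 0.0
time_s: 3.35
position: [0.3915, 0.0578, 0.4047]
orientation: [[-0.312, 0.95, 0.0], [0.95, 0.312, -0.0], [-0.0, 0.0, -1.0]]
wrist_force: [-0.7, 0.7, -0.9]
grip_width: 0.0549
grip_force: 0.0
time_s: 3.98
position: [0.4208, -0.1921, 0.4043]
orientation: [[-0.313, 0.95, -0.0], [0.95, 0.313, 0.0], [0.0, -0.0, -1.0]]
wrist_force: [0.5, 1.2, -0.3]
grip_width: 0.0556
grip_force: 0.0
```

```bash
python3 -m pendant '0.121 -0.688 -0.3 0 0 0; 0.121 -0.688 -0.3 0 0 0; 0.121 -0.688 -0.3 0 0 0; 0.121 -0.688 -0.6 0 0 0; 0.121 -0.688 -0.8 0 0 0; 0.121 -0.688 -0.88 0 0 0; 0.121 -0.688 -0.925 0 0 0; 0.121 -0.688 -0.925 0 0 0'
python3 -m pendant '0 0 0 0 0 0; 0 0 0 0 0 0; 0 0 0 0 0 0; 0 0 0 0 0 0' 255 40
```

```text
time_s: 4.97
position: [0.4512, -0.3608, 0.1737]
orientation: [[-0.317, 0.948, 0.0], [0.948, 0.317, 0.0], [0.0, 0.0, -1.0]]
wrist_force: [0.3, -0.8, -1.3]
grip_width: 0.0554
grip_force: 0.0
time_s: 5.48
position: [0.4509, -0.3615, 0.175]
orientation: [[-0.316, 0.949, 0.002], [0.949, 0.316, -0.002], [-0.002, 0.001, -1.0]]
wrist_force: [-0.5, 1.0, 6.6]
grip_width: 0.0284
grip_force: 40.5
```

```bash
python3 - <<'E'
from h import *
p=r.snapshot("side"); cv2.imwrite("pics/g.png",cv2.resize(p["pixels"][330:480,210:410],(800,600),interpolation=2)[:,:,::-1])
print(r.get_state()["position"])
E
```

```text
[ 0.45087325 -0.36154033  0.17498452]
```

View pics/g.png

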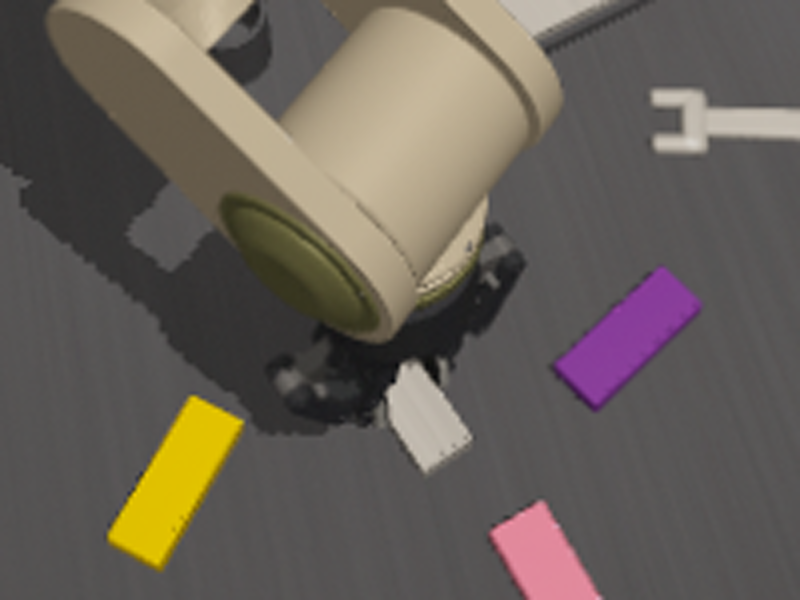

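The crop shows the grey coupon between the fingers at about (425,415), with the neighbours untouched. I'll lift it and carry it around the front of the press.

```bash
python3 -m pendant '0 0 0.1 0 0 0; 0 0 0.3 0 0 0; 0 0 0.55 0 0 0; 0 0 0.8 0 0 0; 0 0 0.924 0 0 0; 0 0 0.924 0 0 0' 
python3 -m pendant '-0.2 0.2 0 0 0 0; -0.2 0.4 0 0 0 0; -0.2 0.6 0 0 0 0; -0.2 0.8 0 0 0 0; -0.2 0.986 0 0 0 0'
python3 -m pendant '0 0.2 0 0 0 0; 0 0.4 0 0 0 0; 0.08 0.58 0 0 0 0; 0.08 0.58 0 0 0 -0.08; 0.08 0.58 0 0 0 -0.08'
```

```text
time_s: 6.28
position: [0.4504, -0.3611, 0.407]
orientation: [[-0.316, 0.949, 0.003], [0.949, 0.316, -0.004], [-0.005, 0.002, -1.0]]
wrist_force: [0.1, -0.3, -3.0]
grip_width: 0.029
grip_force: 40.2
time_s: 6.9
position: [0.4001, -0.1132, 0.403]
orientation: [[-0.316, 0.949, -0.002], [0.949, 0.316, 0.002], [0.002, -0.002, -1.0]]
wrist_force: [0.6, -0.2, -1.8]
grip_width: 0.0287
grip_force: 40.3
time_s: 7.52
position: [0.4204, 0.0305, 0.4032]
orientation: [[-0.238, 0.971, -0.003], [0.971, 0.238, 0.001], [0.001, -0.002, -1.0]]
wrist_force: [-0.3, 1.2, -2.0]
grip_width: 0.0289
grip_force: 40.4
```

```bash
python3 -m pendant '0.25 -0.01 0 0 0 0; 0.513 -0.022 0 0 0 0; 0.513 -0.022 -0.2 0 0 0; 0.513 -0.022 -0.4 0 0 0; 0.513 -0.022 -0.6 0 0 0; 0.513 -0.022 -0.6 0 0 0; 0.513 -0.022 -0.6 0 0 0'
python3 - <<'E'
from h import *
s=r.get_state();print(s["position"])
p=r.snapshot("side"); cv2.imwrite("pics/o.png",cv2.resize(p["pixels"][200:320,240:400],(800,600),interpolation=2)[:,:,::-1])
for t in("coupon","coupon_mid"):
    print(t,[(d["location"],d["confidence"]) for d in r.tip_of(p,t) if d["location"][1]>-.1])
E
```

```text
time_s: 8.4
position: [0.5494, 0.024, 0.256]
orientation: [[-0.236, 0.972, 0.002], [0.972, 0.236, -0.0], [-0.001, 0.002, -1.0]]
wrist_force: [0.7, -0.9, -2.3]
grip_width: 0.0286
grip_force: 40.6
[0.54935906 0.02403918 0.25601517]
coupon [([0.5502, 0.0223, 0.0824], 0.68)]
coupon_mid [([0.5531, 0.0218, 0.0862], 0.69), ([0.5445, 0.0271, 0.0338], 0.45)]
```

View pics/o.png

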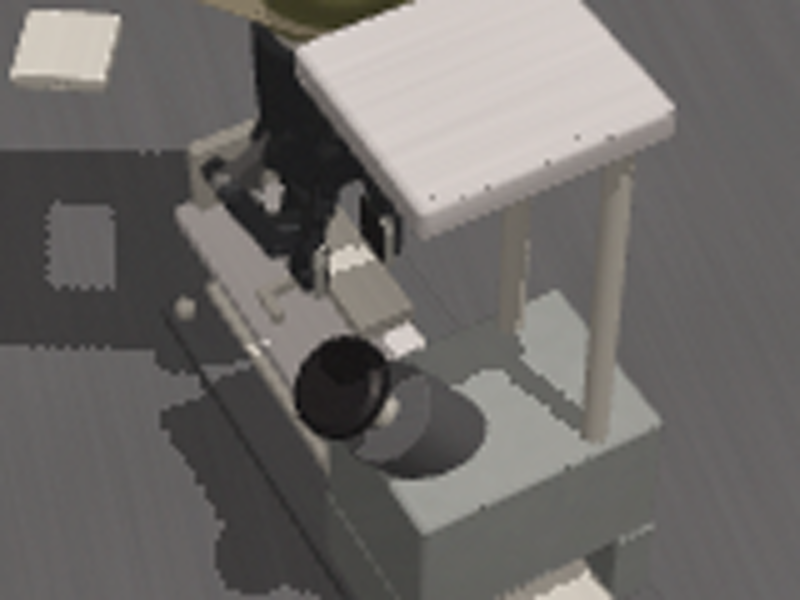

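The crop shows the coupon held above the pocket, with its near end at crop (362,335)–(411,312). I'll check the pixels against the geometry. The lip corners come from the earlier crop c2.

```bash
python3 - <<'E'
from h import *
p=r.snapshot("side");a=np.radians(13.6);X=np.array([np.cos(a),np.sin(a)]);Y=np.array([-X[1],X[0]])
P=np.array([.5488,.0226])
def rel(uv,z): 
    d=onz(p,uv,z)[:,:2]-P; return (np.c_[d@X,d@Y]*1000).round(1).tolist()
print("coupon end top/bot",rel([(312.4,267),(322.2,262.4)],.093),rel([(312.4,267),(322.2,262.4)],.081))
print("lip +y corners",rel([(240+208/4,190+256/3.75),(240+275/4,190+235/3.75)],.037))
print("lip +y tips",rel([(240+222/4,190+278/3.75),(240+287/4,190+252/3.75)],.037))
t=r.snapshot("top")
p=t
for d in r.trace(t,"pocket")[:2]: print(box(t,d["mask"],.035),d["confidence"])
E
```

```text
coupon end top/bot [[-14.0, -45.3], [13.1, -44.2]] [[-9.4, -36.5], [18.1, -35.3]]
lip +y corners [[-24.5, 46.8], [21.8, 42.7]]
lip +y tips [[-25.5, 25.0], [21.3, 25.4]]
(array([0.5416, 0.034 ]), array([134.8,  22.8]), 86.0, array([0.5442, 0.0348])) 0.65
(array([ 0.6986, -0.2675]), array([155.9,  34.5]), -15.9, array([ 0.6948, -0.2685])) 0.64
```

```bash
python3 -m pendant '-0.005 -0.005 -0.08 0 0 0; -0.005 -0.005 -0.15 0 0 0; -0.005 -0.005 -0.17 0 0 0; -0.005 -0.005 -0.18 0 0 0; -0.005 -0.005 -0.19 0 0 0; -0.005 -0.005 -0.195 0 0 0; -0.005 -0.005 -0.195 0 0 0'
```

```text
time_s: 9.57
position: [0.5477, 0.0233, 0.2059]
orientation: [[-0.236, 0.972, 0.0], [0.972, 0.236, -0.0], [-0.0, 0.0, -1.0]]
wrist_force: [-0.7, 0.2, -1.5]
grip_width: 0.0293
grip_force: 40.6
```

No lip contact, so the coupon is inside the pocket. Now I'll release it, rise and look.

```bash
python3 -m pendant '0 0 -0.003 0 0 0; 0 0 -0.003 0 0 0; 0 0 -0.003 0 0 0; 0 0 -0.003 0 0 0' 110
python3 -m pendant '0 0 0.1 0 0 0; 0 0 0.3 0 0 0; 0 0 0.5 0 0 0; -0.2 0 0.7 0 0 0; -0.4 0.1 0.7 0 0 0; -0.6 0.2 0.7 0 0 0; -0.6 0.2 0.7 0 0 0'
python3 - <<'E'
from h import *
p=r.snapshot("side"); cv2.imwrite("pics/q.png",cv2.resize(p["pixels"][210:300,260:380],(800,600),interpolation=2)[:,:,::-1])
for t in("coupon","pocket"):
    print(t,[(d["location"],d["confidence"]) for d in r.tip_of(p,t) if d["location"][1]>-.1])
for d in r.trace(p,"coupon"):
    b=box(p,d["mask"],.042)
    if b[0][1]>-.2: print(b)
E
```

```text
time_s: 10.07
position: [0.5477, 0.0233, 0.2051]
orientation: [[-0.236, 0.972, 0.0], [0.972, 0.236, -0.0], [-0.0, 0.0, -1.0]]
wrist_force: [0.7, 0.8, -0.3]
grip_width: 0.0483
grip_force: 0.0
time_s: 10.95
position: [0.3948, 0.0746, 0.3804]
orientation: [[-0.238, 0.971, -0.0], [0.971, 0.238, 0.0], [0.0, -0.0, -1.0]]
wrist_force: [0.8, -0.7, 0.5]
grip_width: 0.0488
grip_force: 0.0
coupon [([0.5408, 0.0203, 0.0313], 0.71)]
pocket [([0.547, 0.0248, 0.0319], 0.76), ([0.4512, 0.2939, 0.0022], 0.42)]
(array([0.544 , 0.0315]), array([62.4, 35.7]), -78.0, array([0.545 , 0.0364]))
```

View pics/q.png

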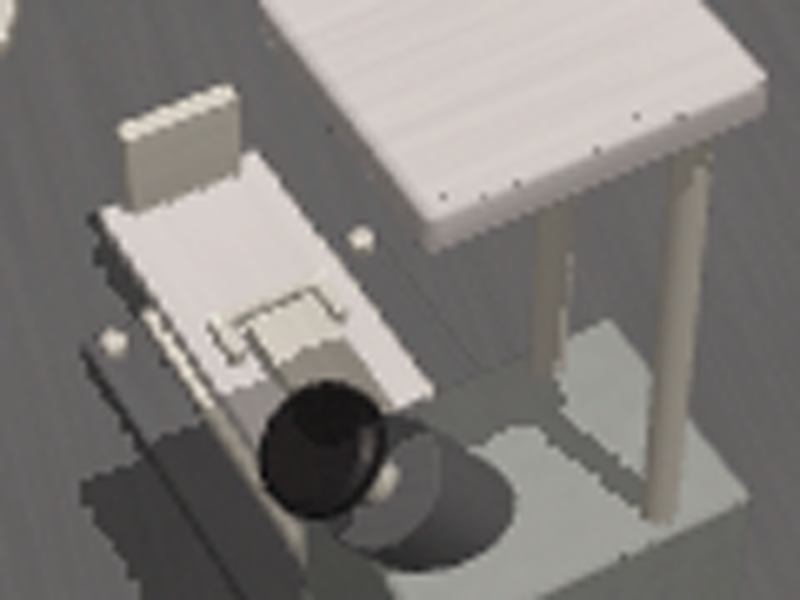

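The coupon lies inside the lips, visible at crop (300,330), flat and aligned. Next I'll close the fingers, go behind the tab and push.

```bash
python3 -m pendant '0.2 0.2 0 0 0 0; 0.45 0.435 0 0 0 0; 0.45 0.435 0 0 0 0; 0.45 0.435 -0.2 0 0 0; 0.45 0.435 -0.4 0 0 0; 0.45 0.435 -0.58 0 0 0; 0.45 0.435 -0.63 0 0 0; 0.45 0.435 -0.63 0 0 0' 255 40
python3 -m pendant '0.01 -0.04 0 0 0 0; 0.02 -0.08 0 0 0 0; 0.035 -0.14 0 0 0 0; 0.05 -0.2 0 0 0 0; 0.065 -0.265 0 0 0 0; 0.08 -0.33 0 0 0 0; 0.095 -0.39 0 0 0 0; 0.11 -0.45 0 0 0 0; 0.125 -0.51 0 0 0 0; 0.137 -0.56 0 0 0 0'
```

```text
time_s: 12.15
position: [0.5109, 0.1819, 0.2225]
orientation: [[-0.235, 0.972, -0.0], [0.972, 0.235, -0.0], [0.0, -0.0, -1.0]]
wrist_force: [0.7, -0.4, 0.1]
grip_width: -0.0
grip_force: 0.0
time_s: 13.4
position: [0.5446, 0.041, 0.2224]
orientation: [[-0.236, 0.972, -0.0], [0.972, 0.236, 0.0], [0.0, -0.0, -1.0]]
wrist_force: [-0.2, 3.1, 2.6]
grip_width: 0.0003
grip_force: 1.7
```

```bash
python3 -m pendant '0.01 -0.04 0 0 0 0; 0.017 -0.07 0 0 0 0; 0.02 -0.08 0 0 0 0; 0.022 -0.088 0 0 0 0; 0.024 -0.096 0 0 0 0'
python3 -m pendant '0.002 -0.008 0 0 0 0; 0.004 -0.016 0 0 0 0; 0.004 -0.016 0 0 0 0'
```

```text
time_s: 14.02
position: [0.5503, 0.0182, 0.2224]
orientation: [[-0.236, 0.972, -0.001], [0.972, 0.236, 0.0], [0.0, -0.001, -1.0]]
wrist_force: [-1.8, 1.3, 2.1]
grip_width: 0.0001
grip_force: 1.3
time_s: 14.4
position: [0.5507, 0.0164, 0.2224]
orientation: [[-0.236, 0.972, -0.002], [0.972, 0.236, 0.006], [0.006, -0.001, -1.0]]
wrist_force: [-2.8, 20.3, 5.1]
grip_width: 0.0
grip_force: 10.4
```

The slide is on its hard stop: 20 N at press y 0.1345, which matches tab plus finger half-width. I'll retreat, raise, tilt the tool 35° and go to a standoff on the plunger axis.

```bash
python3 -m pendant '-0.015 0.06 0 0 0 0; -0.02 0.08 0.05 0 0 0; -0.02 0.08 0.3 0 0 0; -0.02 0.08 0.5 0 0 0; -0.02 0.08 0.72 0 0 0; -0.25 0.08 0.72 0 0 0; -0.5 0.06 0.72 0 0 0; -0.724 -0.136 0.72 0 0 0; -0.724 -0.136 0.72 0 0 0'
python3 -m pendant '0 0 0 0.034 -0.142 0; 0 0 0 0.068 -0.284 0; 0 0 0 0.103 -0.425 0; 0 0 0 0.137 -0.567 0; 0 0 0 0.137 -0.567 0'
python3 - <<'E'
from h import *
s=r.get_state();print(np.round(s["q"],2),s["position"])
for n in("top","side"):
    p=r.snapshot(n)
    for t in("plunger_top","pocket","tab","press"): print(n,t,[(np.round(d["location"],4).tolist(),round(d["confidence"],2)) for d in r.tip_of(p,t)[:2]])
E
```

```text
time_s: 15.52
position: [0.3682, -0.0208, 0.4035]
orientation: [[-0.234, 0.972, 0.001], [0.972, 0.234, -0.001], [-0.002, 0.001, -1.0]]
wrist_force: [0.7, -0.7, 0.3]
grip_width: 0.0002
grip_force: 0.0
time_s: 16.15
position: [0.3705, -0.0201, 0.4028]
orientation: [[-0.235, 0.796, 0.557], [0.972, 0.193, 0.134], [-0.001, 0.573, -0.82]]
wrist_force: [-0.1, 0.7, -0.1]
grip_width: -0.0003
grip_force: 0.0
[-0.47 -0.01  1.86  0.51  0.87 -0.95] [ 0.37045771 -0.02007563  0.40282142]
top plunger_top [([0.5092, -0.1327, 0.2028], 0.72)]
top pocket [([0.7136, 0.2957, 0.0043], 0.18)]
top tab [([0.5546, 0.0066, 0.0531], 0.9)]
top press [([0.586, -0.1142, -0.0052], 0.83)]
side plunger_top [([0.5088, -0.1319, 0.2], 0.67)]
side pocket [([0.5816, -0.1123, 0.0341], 0.81)]
side tab [([0.5542, 0.002, 0.0515], 0.79)]
side press [([0.58, -0.1137, 0.0015], 0.58)]
```

```bash
python3 -m pendant '0.02 -0.2 -0.02 0 0 0; 0.04 -0.4 -0.05 0 0 0; 0.056 -0.572 -0.076 0 0 0; 0.056 -0.572 -0.076 0 0 0; 0.056 -0.572 -0.076 0 0 0'
python3 -m pendant '0.02 0.005 -0.03 0 0 0; 0.05 0.012 -0.075 0 0 0; 0.08 0.019 -0.118 0 0 0; 0.1 0.024 -0.148 0 0 0; 0.111 0.027 -0.164 0 0 0; 0.122 0.03 -0.18 0 0 0; 0.122 0.03 -0.18 0 0 0'
```

```text
time_s: 17.27
position: [0.3843, -0.1626, 0.3834]
orientation: [[-0.236, 0.796, 0.557], [0.972, 0.193, 0.135], [0.0, 0.573, -0.819]]
wrist_force: [0.4, 0.5, 0.1]
grip_width: -0.0002
grip_force: 0.0
time_s: 18.15
position: [0.4148, -0.1553, 0.3383]
orientation: [[-0.236, 0.796, 0.557], [0.972, 0.194, 0.135], [-0.0, 0.573, -0.82]]
wrist_force: [-7.5, 0.3, 3.9]
grip_width: 0.0001
grip_force: 3.6
```

```bash
python3 -m pendant '0.009 0.002 -0.013 0 0 0; 0.018 0.004 -0.026 0 0 0; 0.025 0.006 -0.037 0 0 0; 0.029 0.007 -0.043 0 0 0; 0.029 0.007 -0.043 0 0 0'
python3 -m pendant '0.0045 0.001 -0.0065 0 0 0; 0.009 0.002 -0.013 0 0 0; 0.009 0.002 -0.013 0 0 0'
```

```text
time_s: 18.77
position: [0.4211, -0.1535, 0.329]
orientation: [[-0.237, 0.796, 0.558], [0.972, 0.195, 0.134], [-0.002, 0.573, -0.819]]
wrist_force: [-26.7, -1.2, 22.3]
grip_width: -0.0001
grip_force: 16.5
time_s: 19.15
position: [0.4214, -0.153, 0.3286]
orientation: [[-0.238, 0.794, 0.559], [0.971, 0.199, 0.131], [-0.007, 0.574, -0.819]]
wrist_force: [-73.8, -6.2, 66.0]
grip_width: -0.0001
grip_force: 47.9
```

The plunger is on its hard stop. I'll back off along the axis and check.

```bash
python3 -m pendant '-0.009 -0.002 0.013 0 0 0; -0.03 -0.007 0.044 0 0 0; -0.06 -0.014 0.088 0 0 0; -0.1 -0.024 0.147 0 0 0; -0.15 -0.036 0.22 0 0 0; -0.25 -0.06 0.367 0 0 0; -0.25 -0.06 0.367 0 0 0; -0.25 -0.06 0.367 0 0 0'
python3 - <<'E'
from h import *
for n in("top","side"):
    p=r.snapshot(n)
    for t in("plunger_top","tab","pocket","pipe"): print(n,t,[(np.round(d["location"],4).tolist(),round(d["confidence"],2)) for d in r.tip_of(p,t)[:1]])
cv2.imwrite("pics/end.png",cv2.resize(p["pixels"][180:370,220:420],(630,600),interpolation=2)[:,:,::-1])
E
```

```text
time_s: 20.15
position: [0.3619, -0.1681, 0.4159]
orientation: [[-0.235, 0.796, 0.557], [0.972, 0.193, 0.135], [-0.0, 0.574, -0.819]]
wrist_force: [0.4, 0.4, -0.3]
grip_width: -0.0002
grip_force: 0.0
top plunger_top [([0.507, -0.1335, 0.2064], 0.59)]
top tab [([0.5535, 0.0081, 0.0528], 0.84)]
top pocket []
top pipe [([0.4051, -0.1437, 0.0035], 0.38)]
side plunger_top [([0.5046, -0.133, 0.2014], 0.75)]
side tab [([0.5554, 0.0009, 0.0485], 0.74)]
side pocket [([0.5775, -0.1123, 0.0321], 0.71)]
side pipe [([0.4056, -0.1411, 0.0], 0.67)]
```

View pics/end.png

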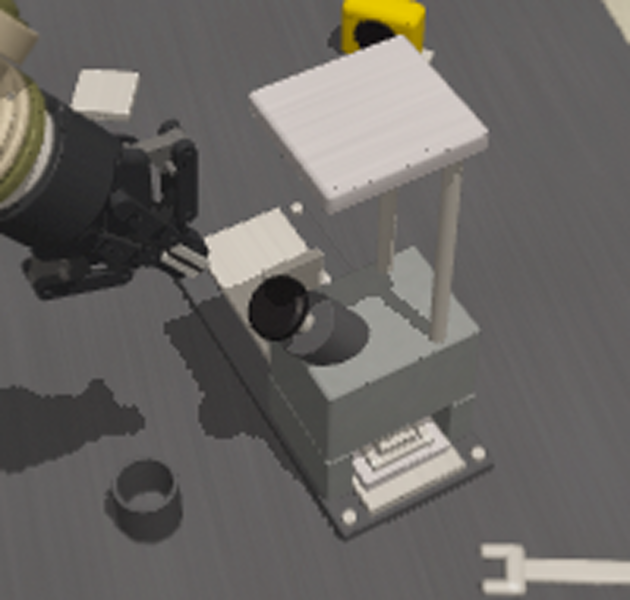

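The picture shows the plunger back up at (278,307), the slide home with its inner end at (400,450), and the gripper clear.

```bash
python3 -c "
from bench import r
print(r.sign_off())"
```

```text
the job is handed in; nothing more can be done
None
```

I laid the coupon in the pocket, pushed the slide onto its home stop, pressed the plunger to its stop and let it spring back, then handed the job in at about 20 s; the hand-in gave no verdict, and no bystander looked disturbed in the final picture.

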